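# Wedge the star wheel's gib key tight

### The job

Take the gib key (the tapered steel key with the overhanging head) out of its holder, start it thin end down in the keyway between the star wheel's hub and the square shaft with the head's nose pointing away from the shaft, and tap or press it down, firmly but gently, until it is wedged tight and stays there upright when you let go. Leave the plain key in the holder, and do not knock over the bottles.

Things in the scene. Friction and masses are not known exactly. Their poses are not given: they have to be found in the camera images.
- key_center (a point): Gib key: loose steel key, 120 g, 87 mm high, standing upright thin end down in the holder; this point is half-way up. z up along the key, x from its straight to its tapered face. 16 mm wide along y, parallel sides to grip (lowest 8 mm: 11 mm wide, 6.5 mm thick). Straight face at x = -6 mm; 9 mm thick along x by the tip, 1 mm more per 10 mm of height, 16 mm below the head
- key_top (a point): Flat top of the gib key's head, the place to push on, 43.5 mm above key_center; same axes. The head is the top 12 mm: 26 mm long along x, from the straight face (x = -6 mm) to its nose at x = +20 mm, which overhangs the tapered face
- key_nose (a point): End of the nose of the gib key's head, 20 mm towards +x of key_top and 6.5 mm lower
- holder: White plastic key holder, fixed to the table, 120 x 56 x 36 mm, long along its x; origin at the centre of its underside. Two fitting pockets, 30 mm deep and 19 mm wide along y, 28 mm either side of the centre along x: the gib key stands in the one at -x (its axes along the holder's), the plain key in the other
- plain_key: The plain key, a straight headless steel bar 12.5 x 16 x 70 mm (origin at the centre of its underside), standing in the other pocket of the holder; to be left there
- keyway (a point): Mouth of the keyway, level with the hub's top face, 100 mm above the table. z up, x from the shaft outwards. The slot runs straight down through the hub, 19 mm wide along y (1.5 mm to spare each side of the key). Its -x side is the shaft's flat face at x = -6 mm, its +x side a tongue of the hub that slopes like the key's tapered face. Open for 70 mm below the mouth
- hub: Aluminium hub of the star wheel, 96 mm across, 40 mm high, fixed, with a white six-fingered plastic star (182 mm across) round its foot; origin on its axis, 60 mm above the table; x as for keyway. Its tongue has unknown slack: the keyway's mouth is 10.5 to 15 mm wide along x, the key first rubs 18 to 57 mm deep, slides on against the slack at 4 to 10 N of push and turns firm 45 to 61 mm deep
- drive: Drive, fixed to the table: grey round base 210 mm across, 30 mm high, origin under its centre; square steel shaft, 28 mm, 4 mm proud of the hub; keyway on its +x side. Past the slack each further mm takes 5 to 6 N more push. Driven down with 17 to 22 N the key is tight and stays; under 15 N it may be loose, over 27 N cracks the hub. Let go in the slot, the key slides down until it rubs
- bottle_star_mid (a point): Half-way up a small clear bottle with a white cap, 42 mm across, 111 mm high, standing on the drive's base in a gap of the star, 95 mm from the shaft on the side away from the keyway; to be left standing
- bottle_a: Small clear bottle, 42 mm across, 111 mm high, on the table; origin at its underside; bystander
- bottle_b: Amber bottle, 54 mm across, 127 mm high, on the table; origin at its underside; bystander
- bottle_c: Small clear bottle like the first, on the table; origin at its underside; bystander
Not all that is in view belongs to the job. Leave any blue look-alike of the drive alone. Leave any brown look-alike of the part that bears key_center alone.

How it is judged:
On the way:
1. the key's thin end is started in the keyway, nose outwards, 12 mm deep or more (z of key_top in the frame of keyway below 0.075 m and horizontal distance between key_top and keyway below 0.012 m and x of key_nose in the frame of keyway above 0.012 m), for 0.1 s.
At the end, for the whole second after the job is handed in: The gib key stands in the keyway, nose outwards, its top less than 58 mm above the hub, upright within 0.1 rad, at rest, let go, and wedged so tight that it still presses on the hub with more than 12 N (contact force between key and hub above 12 N and z of key_top in the frame of keyway below 0.058 m and horizontal distance between key_top and keyway below 0.006 m and x of key_nose in the frame of keyway above 0.014 m and angle between key_center's own z axis and vertical below 0.1 rad and linear speed of key below 0.01 m/s); the robot touches nothing.
It fails at once if the key is driven so hard that it presses on the hub with more than 32 N (contact force between key and hub above 32 N).
It fails at once if the plain key is moved from its pocket by more than 15 mm (distance of plain_key from where it was at the start of the episode above 0.015 m).
It fails at once if a bottle is knocked over (angle between any of bottle_star_mid, bottle_a, bottle_b, bottle_c's own z axis and vertical above 0.5 rad).
It also fails if it takes over 51 s, if anything falls off the work surface, if the arm or the gripper's body presses on something with over 40 N, if the wrist force passes 120 N, or if a joint passes its speed limit or range.

### The arm

A 7-joint arm with a two-finger parallel gripper is mounted at the origin on the work surface. World frame = base frame: x ahead of the robot, y to its left, z up, the work surface at z = 0. Lengths are in m, angles in rad, forces in N, time in s.
With the tool pointing down it reaches from about 0.4 to 0.85 m from the base axis. Payload 4.5 kg.
Tool frame: the origin (TCP) lies at the very end of the fingers, on their centre line; the grasp point (between the pads) lies 19 mm behind it; z points along the fingers, x is the direction in which the jaws open and shut, and the axes are right-handed (so a half turn about z gives the same grasp; the last joint's range is limited). The gripper opens to 88 mm and grips with 3 to 60 N. Pads are 18 mm wide; open, the fingers measure 123 mm over their backs; the gripper's body (75 mm by 187 mm) begins 45 mm behind the grasp point.
Start: joints at [1.267, 0.689, -0.195, 1.565, 0.157, 0.902, -0.215], TCP at [0.207, -0.59, 0.239] pointing down, gripper open.
Joint ranges: [-3.01, 3.01], [-0.46, 2.08], [-1.47, 1.51], [0.13, 2.56], [-1, 4.14], [0.04, 2.09], [-2.66, 2.66]. Speed limits (rad/s): [2.57, 2.57, 3.14, 3.14, 3.14, 3.14, 3.14].

### API

Orientations are given as a unit quaternion [x, y, z, w].
In Python, from plant import * gives the robot as it stands.
- The arm moves only by the tool apply_moves, never from a script. Its argument "series" is a list of rows, each an object of numbers: "x", "y", "z": the shift along the tool's x, y, z in units of 80 cm (1.0 is 80 cm); "wx", "wy", "wz": the turn, a rotation vector about the tool's x, y, z in units of pi rad (1.0 is pi rad); "fingers": the opening, from -1 (shut) to 1 (fully open), so that 0 is half open. In form: [{"x": .., "y": .., "z": .., "wx": .., "wy": .., "wz": .., "fingers": ..}, ...]. A call has 1 to 8 rows; each row shifts and turns the pose as measured when the row begins, along the tool's axes as they then stand; what a row does not reach is not made up. A row lasts 1/8 s, in which the tool goes at most 62.5 mm and 10.7 degrees, less where a joint would pass 70% of its speed; a pose out of reach is approached as far as the arm can. A call with a number of a shift or a turn outside -1 to 1 is refused whole. A call with a gripper value outside its range is refused whole. The fingers move at their own pace and stop on an object; "force" is the grip in N (left out, the last holds). Time passes only in rows, so rows that do not move let the fingers close. It gives the time, the measured TCP pose, the force and the opening at its end, in the units of the state.
- get_state(): the state, without advancing time (a new reading comes with each control period).
- snapshot(name): name is "scene" or "top"; returns (picture, depth): 480x640x3 uint8, red, green, blue; 480x640 float32, m along the optical axis (not along the pixel's ray), 0 where there is no reading.
- camera_model(name): a dict with "camera_matrix" (3x3 intrinsics, pixels), "dist_coeffs" ([k1, k2, p1, p2, k3] as OpenCV has them; the pictures are not rectified), "world_from_camera" (4x4, takes a point from camera to world coordinates). Camera axes: x right, y up, looking along -z (the intrinsics and any distortion apply to the point x, -y, -z); pixel columns grow to the right and rows downward; lengths in m; the calibration is good to about 2 mm. A picture is of the moment at which its call begins. camera_model takes no time and is no camera call.
- finish_job(): hands the job in, once; it reports no verdict.
The state is a dict: "clock": time; "q": joint angles; "qd": joint speeds; "joint_torque": joint torques, N m; "tool_pos": TCP position; "eef_rot": TCP orientation; "contact_force": force on the tool from outside, world axes, zero at the start; "moment": the same for the moment, N m; "opening": opening from 0.0 (shut) to 1.0 (fully open).
Only numpy, scipy, OpenCV 4.12 (cv2) and the standard library are available. Lean on these libraries where they do the work, as an engineer would, in place of code of your own. Each camera call takes 0.05 s, during which the arm holds its last target. There are 200 camera calls.

## Working session

There is one attempt and no reset: what is moved stays moved. The work goes in short steps, Python scripts to look and compute and a tool call to move; the robot and the scene stay as the last step left them, time stands still between calls to the robot, and variables do not carry over. Pictures are saved under pics/ and viewed, about 8 in all and at most 12, crops included, and the job is handed in when it is done.

Besides the shell and the picture viewer there is one more tool, called after "Emit:" by a JSON object that holds its "api" and its "payload", one argument or row to a line. apply_moves: Moves the arm, as the interface text tells. Its arguments: {"type":"object","properties":{"series":{"type":"array","items":{"type":"object","properties":{"x":{"type":"number"},"y":{"type":"number"},"z":{"type":"number"},"wx":{"type":"number"},"wy":{"type":"number"},"wz":{"type":"number"},"fingers":{"type":"number"}}}},"force":{"type":"number"}},"required":["series"]}

```bash
mkdir -p pics; ls; cat > h.py <<'E'
from plant import *
import numpy as np, cv2
def cam(n):
    m=camera_model(n); return np.array(m["camera_matrix"],float),np.array(m["dist_coeffs"],float),np.array(m["world_from_camera"],float)
def ray(n,uv):
    K,d,T=cam(n); p=cv2.undistortPoints(np.array(uv,float).reshape(-1,1,2),K,d).reshape(-1,2)
    v=np.c_[p[:,0],-p[:,1],-np.ones(len(p))]@T[:3,:3].T
    return T[:3,3],v
def plane(n,uv,z):
    o,v=ray(n,uv); return o+v*((z-o[2])/v[:,2])[:,None]
def cloud(n,depth):
    h,w=depth.shape; g=np.stack(np.meshgrid(np.arange(w),np.arange(h)),-1).reshape(-1,2)
    o,v=ray(n,g); return (o+v*depth.reshape(-1,1)).reshape(h,w,3)
def proj(n,P):
    K,d,T=cam(n); Q=(np.array(P,float).reshape(-1,3)-T[:3,3])@T[:3,:3]; Q=Q*[1,-1,-1]
    return cv2.projectPoints(Q,np.zeros(3),np.zeros(3),K,d)[0].reshape(-1,2)
E
python3 - <<'E'
from h import *
for n in("scene","top"):
    p,d=snapshot(n); cv2.imwrite(f"pics/{n}0.png",p[:,:,::-1]); np.savez(f"{n}0.npz",p=p,d=d)
    K,dd,T=cam(n); print(n,K.tolist(),dd,T.round(3).tolist(),(d>0).mean())
print(get_state())
E
```

```text
pics
scene [[508.9415738840063, 0.0, 319.9784073000526], [0.0, 508.9415738840063, 239.89528313789697], [0.0, 0.0, 1.0]] [0.04597844 0.         0.         0.         0.        ] [[0.26, -0.531, 0.807, 1.324], [0.965, 0.124, -0.229, -0.222], [0.021, 0.838, 0.545, 0.694], [0.0, 0.0, 0.0, 1.0]] 0.996064453125
top [[438.45951365806553, 0.0, 325.3175323504978], [0.0, 438.45951365806553, 236.68240330710796], [0.0, 0.0, 1.0]] [0.03171281 0.         0.         0.         0.        ] [[0.016, 0.992, -0.125, 0.346], [-1.0, 0.015, -0.007, 0.017], [-0.005, 0.125, 0.992, 1.012], [0.0, 0.0, 0.0, 1.0]] 0.9960384114583334
{'clock': 0.1, 'q': array([ 1.26680877,  0.68989273, -0.19453456,  1.56623946,  0.15732279,
        0.90252618, -0.21505774]), 'qd': array([-0.00144454, -0.00169954, -0.00014996, -0.00422116,  0.00217356,
       -0.00025127,  0.00091707]), 'joint_torque': array([-2.94594101e-03, -5.28492844e+01, -1.27188183e+00, -1.53835934e+01,
       -5.27136179e-02,  1.91682317e-03,  5.55832321e-05]), 'tool_pos': array([ 0.2068934 , -0.58915225,  0.23799538]), 'eef_rot': array([ 8.15945846e-01, -5.78127735e-01, -7.18610222e-04, -4.26429559e-04]), 'contact_force': array([-0.49123285,  0.16882297,  0.19256789]), 'moment': array([ 0.0226599 , -0.03405727,  0.01424719]), 'opening': 0.998735447063853}
```

View pics/scene0.png

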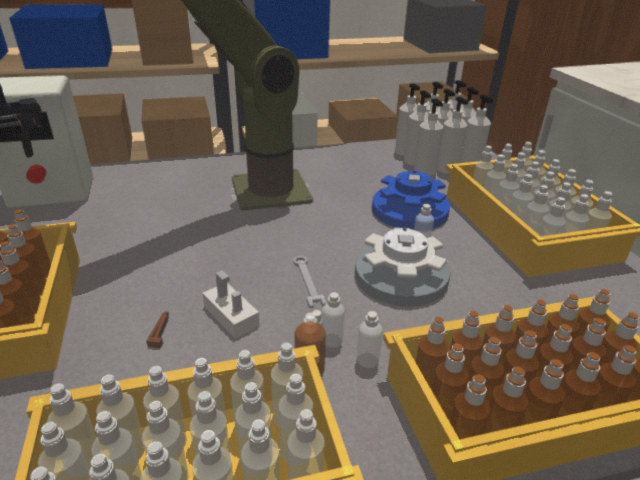

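View pics/top0.png

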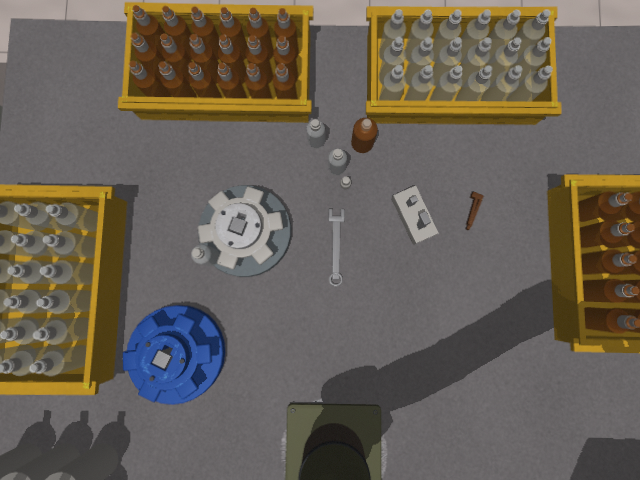

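The top view shows the holder at about (415,213), the white star drive at (240,225) with its bottle at (201,253), and bottles at (316,130), (338,160) and (364,133). The blue drive and the brown key are decoys. Next I'll zoom in.

```bash
python3 - <<'E'
from h import *
T=np.load("top0.npz");S=np.load("scene0.npz")
def crop(a,x,y,w,h): return cv2.resize(a["p"][y:y+h,x:x+w,::-1],(400,300),interpolation=cv2.INTER_CUBIC)
im=np.vstack([np.hstack([crop(T,375,180,80,60),crop(T,190,180,100,75)]),np.hstack([crop(S,190,265,80,60),crop(S,352,222,100,75)])])
cv2.imwrite("pics/z0.png",im)
for n,a in(("top",T),("scene",S)):
    P=cloud(n,a["d"]); 
    np.save(n+"P.npy",P)
P=np.load("topP.npy")
for uv in((424,217),(412,200),(405,210),(238,224),(220,215),(201,253),(316,125),(338,155),(364,128),(240,265)): print(uv,P[uv[1],uv[0]].round(4))
E
```

```text
(424, 217) [ 0.5071 -0.1852  0.0928]
(412, 200) [ 0.5475 -0.1639  0.0736]
(405, 210) [ 0.5325 -0.1553  0.0357]
(238, 224) [0.4836 0.2053 0.1095]
(220, 215) [0.5038 0.2461 0.0994]
(201, 253) [0.4199 0.2719 0.1339]
(316, 125) [0.6994 0.0468 0.1116]
(338, 155) [ 0.6347 -0.001   0.11  ]
(364, 128) [ 0.6914 -0.0551  0.1188]
(240, 265) [0.4029 0.2134 0.0313]
```

View pics/z0.png

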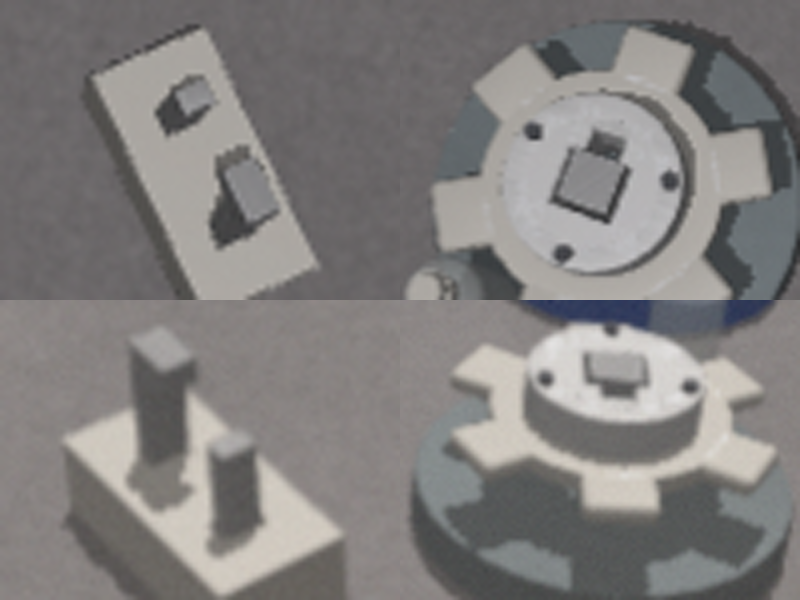

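```bash
cat > meas.py <<'E'
from h import *
def rect(n,mask,z,roi):
    x,y,w,h=roi; m=np.zeros(mask.shape,np.uint8); m[y:y+h,x:x+w]=mask[y:y+h,x:x+w]
    c=max(cv2.findContours(m,cv2.RETR_EXTERNAL,cv2.CHAIN_APPROX_NONE)[0],key=cv2.contourArea).reshape(-1,2)
    q=plane(n,c,z)[:,:2]*1000
    r=cv2.minAreaRect(q.astype(np.float32)); return np.round(r[0],1),np.round(r[1],1),round(r[2],1),len(c)
for n,rh,rd in(("top",(380,175,70,75),(190,180,105,95)),("scene",(190,260,80,85),(350,220,105,85))):
    a=np.load(n+"0.npz"); P=cloud(n,a["d"]); Z=P[...,2]
    print(n)
    x,y,w,h=rd; s=np.zeros(Z.shape,bool); s[y:y+h,x:x+w]=1
    print(" shaft",rect(n,s&(Z>.102)&(Z<.108),.104,rd), "hub",rect(n,s&(Z>.097)&(Z<.108),.1,rd))
    print(" key",rect(n,(Z>.087)&(Z<.10),.093,rh)," plain",rect(n,(Z>.070)&(Z<.082),.076,rh)," holder",rect(n,(Z>.033),.036,rh))
    g=s&(Z>.097)&(Z<.108); q=P[g]; print(" medz hub",np.median(q[:,2]).round(4),np.median(Z[s&(Z>.1025)&(Z<.108)]).round(4),"std",q[:,2].std())
    gk=np.zeros(Z.shape,bool); x,y,w,h=rh; gk[y:y+h,x:x+w]=1; gk&=Z>.087; print(" keytop z",np.median(Z[gk]).round(4),gk.sum())
E
python3 meas.py
```

```text
top
 shaft (array([487.9, 212.1]), array([39.7, 33.9]), 70.3, 66) hub (array([483.2, 207.2]), array([93.6, 92.8]), 0.9, 128)
 key (array([ 505.7, -185.8]), array([25.7, 17.2]), 25.8, 34)  plain (array([ 549.6, -166.6]), array([12.5, 15.8]), 19.5, 20)  holder (array([ 525.6, -178.9]), array([121.6,  58.6]), 25.2, 145)
 medz hub 0.1007 0.1039 std 0.002177300534317642
 keytop z 0.0934 123
scene
 shaft (array([484. , 210.2]), array([28.1, 34.1]), 67.4, 40) hub (array([486.8, 207. ]), array([95.4, 99.8]), 27.9, 107)
 key (array([ 511.6, -187.3]), array([34.2, 18.6]), 23.0, 31)  plain (array([ 555.4, -168.2]), array([19.5, 18.1]), 22.7, 24)  holder (array([ 506.9, -187.1]), array([174.8,  70.4]), 17.2, 150)
 medz hub 0.1005 0.1044 std 0.00212879136510117
 keytop z 0.0932 119
```

```bash
python3 - <<'E'
from h import *
n="top"
ps=[np.load("top0.npz")["p"]]+[snapshot("top")[0] for _ in range(4)]
p=np.mean([cv2.cvtColor(q,cv2.COLOR_RGB2GRAY) for q in ps],0); np.save("topmean.npy",p)
x,y,w,h=222,203,32,38; c=p[y:y+h,x:x+w]
print(c.astype(int)[0:36:1,8:30])
u=cv2.resize(c,None,fx=8,fy=8,interpolation=cv2.INTER_CUBIC)
for lo,hi in((115,195),(125,190),(130,185)):
    m=((u>lo)&(u<hi)).astype(np.uint8); m=cv2.morphologyEx(m,cv2.MORPH_OPEN,np.ones((33,33)))
    cs=cv2.findContours(m,cv2.RETR_EXTERNAL,cv2.CHAIN_APPROX_NONE)[0]
    k=max(cs,key=cv2.contourArea).reshape(-1,2)
    q=plane(n,(k+.5)/8-.5+[x,y],.104)[:,:2]*1000; print(cv2.minAreaRect(q.astype(np.float32)))
E
```

```text
[[164 166 165 157 135 131 138 145 146 143 136 130 116 117 111 111 111 111
  129 165 166 165]
 [132 158 158 166 165 164 165 166 166 166 168 167 163 160 152 129  96  90
  102 112 112 112]
 [161 167 166 169 170 173 176 174 171 171 172 172 171 172 170 166 161 147
  110  91  98  99]
 [164 166 168 170 172 177 176 174 175 177 172 173 173 173 172 173 173 169
  162 147 110  91]
 [168 168 168 169 172 178 179 175 180 180 176 175 175 174 174 174 173 172
  172 170 158 125]
 [173 174 173 174 176 178 182 175 181 183 176 176 176 176 176 175 174 173
  173 173 172 164]
 [181 178 177 177 180 180 176 176 178 179 178 179 177 176 177 177 176 175
  174 173 172 172]
 [184 181 176 173 177 176 174 175 173 170 168 170 170 167 168 155 176 176
  175 174 173 172]
 [177 177 177 177 180 177 177 170 158 167 167 169 169 166 166 167 175 177
  179 178 174 173]
 [177 177 178 181 181 179 179 166 129 134 158 169 168 166 165 167 170 173
  180 179 177 175]
 [176 177 177 177 177 178 179 162  98  90 110 117 133 156 166 167 168 171
  177 177 177 181]
 [177 178 181 181 177 177 170 137  77  78  90  99 103 109 116 133 158 173
  1
[... 1851 characters left out ...]
1 181
  181 181 182 182]
 [180 180 180 181 181 181 179 174 168 160 123  67 107 178 181 182 181 181
  181 182 185 185]
 [180 181 181 181 181 181 181 181 181 180 174 169 172 184 183 181 182 182
  182 182 185 182]
 [181 181 181 181 181 181 181 182 181 181 181 182 185 185 183 186 183 182
  182 180 180 179]
 [181 181 181 181 181 181 181 182 182 182 182 184 183 184 183 186 183 185
  184 179 178 180]]
((489.94744873046875, 207.87530517578125), (81.74604797363281, 67.03758239746094), 2.0579288005828857)
((489.9474792480469, 207.87533569335938), (81.7462387084961, 67.03733825683594), 2.0580966472625732)
((489.94744873046875, 207.8753204345703), (81.746337890625, 67.03723907470703), 2.058173418045044)
```

```bash
python3 - <<'E'
from h import *
p=np.load("topmean.npy");n="top"
x,y,w,h=222,203,32,38;u=cv2.resize(p[y:y+h,x:x+w],None,fx=8,fy=8,interpolation=cv2.INTER_LINEAR)
def fit(m,z):
    cs=cv2.findContours(m,cv2.RETR_EXTERNAL,cv2.CHAIN_APPROX_NONE)[0];k=max(cs,key=cv2.contourArea).reshape(-1,2)
    q=plane(n,(k+.5)/8-.5+[x,y],z)[:,:2]*1000;return cv2.minAreaRect(q.astype(np.float32)),k.min(0)/8+[x,y],k.max(0)/8+[x,y]
m=((u>115)&(u<155)).astype(np.uint8);m=cv2.morphologyEx(m,cv2.MORPH_OPEN,np.ones((41,41)))
print(fit(m,.104))
P=cloud(n,np.load("top0.npz")["d"]);s=np.zeros(p.shape,bool);s[180:275,190:295]=1
g=(s&(P[...,2]>.097)&(P[...,2]<.108)).astype(np.uint8);c=max(cv2.findContours(g,0,1)[0],key=cv2.contourArea).reshape(-1,2)
print(cv2.minEnclosingCircle((plane(n,c,.1)[:,:2]*1000).astype(np.float32)))
# plan grasp
st=get_state();print(st["tool_pos"],st["clock"])
E
```

```text
(((482.60699462890625, 208.506103515625), (27.2643985748291, 27.517505645751953), 0.870672881603241), array([230.875, 218.875]), array([244.  , 231.75]))
((482.72821044921875, 207.00625610351562), 47.926246643066406)
[ 0.20708637 -0.58952074  0.238449  ] 0.3
```

```bash
python3 - <<'E'
from h import *
p=np.load("topmean.npy");n="top"
x,y,w,h=222,203,32,38;u=cv2.resize(p[y:y+h,x:x+w],None,fx=8,fy=8,interpolation=cv2.INTER_LINEAR)
m0=((u>115)&(u<155)).astype(np.uint8)
for k in(17,25,33):
    m=cv2.morphologyEx(m0,cv2.MORPH_OPEN,cv2.getStructuringElement(cv2.MORPH_ELLIPSE,(k,k)))
    c=max(cv2.findContours(m,0,1)[0],key=cv2.contourArea).reshape(-1,2)
    q=plane(n,(c+.5)/8-.5+[x,y],.104)[:,:2]*1000;print(cv2.minAreaRect(q.astype(np.float32)))
    a=cv2.approxPolyDP(c.reshape(-1,1,2),12,True).reshape(-1,2);print((plane(n,(a+.5)/8-.5+[x,y],.104)[:,:2]*1000).round(1).tolist())
# dark slot pixels
m=(u<118).astype(np.uint8);
m[:, :]=m; ys,xs=np.nonzero(m[:8*15]);print(xs.mean()/8+x,ys.mean()/8+y)
E
```

```text
((483.5198669433594, 208.26026916503906), (27.939603805541992, 28.30628776550293), 70.07324981689453)
[[500.6, 216.4], [475.9, 224.0], [467.0, 200.1], [491.5, 191.2]]
((483.04547119140625, 208.2716064453125), (27.411211013793945, 27.60053825378418), 71.73729705810547)
[[498.8, 215.8], [476.1, 224.0], [467.2, 200.9], [490.7, 191.9]]
((482.9375, 208.34228515625), (27.14108657836914, 27.502788543701172), 72.89442443847656)
[[498.5, 215.5], [475.9, 223.5], [467.8, 201.5], [490.9, 193.0]]
240.27520095589833 212.2316152509233
```

```bash
cat >> h.py <<'E'
from scipy.spatial.transform import Rotation as R
def plan(xyz,head):
    "deltas in move units to put TCP at xyz (m), tool x at heading head (deg), pointing down; shift given along final axes"
    s=get_state(); r=R.from_quat(s["eef_rot"]); c,q=np.cos(np.radians(head)),np.sin(np.radians(head))
    t=R.from_matrix(np.c_[[c,q,0],[q,-c,0],[0,0,-1]])
    d=np.array(xyz)-s["tool_pos"]
    print("t",s["clock"],"pos",s["tool_pos"].round(4),"xhead",np.degrees(np.arctan2(*r.as_matrix()[1::-1,0])).round(2),"F",s["contact_force"].round(2),"open",round(s["opening"],3))
    print("shift(cur axes)",(r.inv().apply(d)/.8).round(4),"shift(final axes)",(t.inv().apply(d)/.8).round(4),"turn",((r.inv()*t).as_rotvec()/np.pi).round(4),"dist mm",np.linalg.norm(d)*1000)
E
python3 -c "
from h import *
plan([.5012,-.1879,.18],-64.6)"
```

```text
t 0.3 pos [ 0.2071 -0.5895  0.2384] xhead -70.64 F [-0.33 -0.26 -0.89] open 1.003
shift(cur axes) [-0.3517 -0.5133  0.0732] shift(final axes) [-0.2958 -0.5474  0.0731] turn [ 0.      0.0002 -0.0336] dist mm 501.21685539269566
```

Emit:
{"api": "apply_moves", "payload": {
  "series": [
    {"wz":-0.0336},
    {"x":-0.034,"y":-0.0625},
    {"x":-0.034,"y":-0.0625},
    {"x":-0.034,"y":-0.0625},
    {"x":-0.034,"y":-0.0625},
    {"x":-0.034,"y":-0.0625},
    {"x":-0.034,"y":-0.0625},
    {"x":-0.034,"y":-0.0625}
  ],
  "force": 25
}}

```text
schema error: expected keys x, y, z, wx, wy, wz, fingers
```

```bash
python3 -c "
from h import *
plan([.5012,-.1879,.12],-64.6)"
```

```text
t 0.3 pos [ 0.2071 -0.5895  0.2384] xhead -70.64 F [-0.33 -0.26 -0.89] open 1.003
shift(cur axes) [-0.3517 -0.5133  0.1482] shift(final axes) [-0.2958 -0.5474  0.1481] turn [ 0.      0.0002 -0.0336] dist mm 511.69543250402825
```

All keys are needed in every row.

Emit:
{"api": "apply_moves", "payload": {
  "series": [
    {"x":0,"y":0,"z":0,"wx":0,"wy":0,"wz":-0.0336,"fingers":1},
    {"x":-0.034,"y":-0.0625,"z":0,"wx":0,"wy":0,"wz":0,"fingers":1},
    {"x":-0.034,"y":-0.0625,"z":0,"wx":0,"wy":0,"wz":0,"fingers":1},
    {"x":-0.034,"y":-0.0625,"z":0,"wx":0,"wy":0,"wz":0,"fingers":1},
    {"x":-0.034,"y":-0.0625,"z":0,"wx":0,"wy":0,"wz":0,"fingers":1},
    {"x":-0.034,"y":-0.0625,"z":0,"wx":0,"wy":0,"wz":0,"fingers":1},
    {"x":-0.034,"y":-0.0625,"z":0,"wx":0,"wy":0,"wz":0,"fingers":1},
    {"x":-0.034,"y":-0.0625,"z":0,"wx":0,"wy":0,"wz":0,"fingers":1}
  ],
  "force": 25
}}

```text
clock: 1.3
tool_pos: [0.4455, -0.2641, 0.2374]
eef_rot: [0.843, -0.538, 0.002, 0.001]
contact_force: [0.5, -0.7, -0.6]
opening: 0.999
```

```bash
python3 -c "
from h import *
plan([.5012,-.1879,.12],-64.6)"
```

```text
t 1.3 pos [ 0.4455 -0.2641  0.2374] xhead -65.12 F [ 0.54 -0.68 -0.65] open 0.999
shift(cur axes) [-0.0577 -0.1034  0.1464] shift(final axes) [-0.0562 -0.1038  0.1467] turn [ 0.0003 -0.0013 -0.0029] dist mm 150.65305941737722
```

Emit:
{"api": "apply_moves", "payload": {
  "series": [
    {"x":-0.03,"y":-0.052,"z":0.02,"wx":0,"wy":0,"wz":-0.003,"fingers":0.2},
    {"x":-0.027,"y":-0.052,"z":0.04,"wx":0,"wy":0,"wz":0,"fingers":0.2},
    {"x":0,"y":0,"z":0.05,"wx":0,"wy":0,"wz":0,"fingers":0.2},
    {"x":0,"y":0,"z":0,"wx":0,"wy":0,"wz":0,"fingers":0.2},
    {"x":0,"y":0,"z":0,"wx":0,"wy":0,"wz":0,"fingers":0.2}
  ]
}}

```text
clock: 1.92
tool_pos: [0.5093, -0.1797, 0.1495]
eef_rot: [0.848, -0.53, 0.005, -0.001]
contact_force: [-0.5, -0.4, 1.1]
opening: 0.601
```

```bash
python3 -c "
from h import *
plan([.5012,-.1879,.064],-64.6)
p,d=snapshot('scene');q,d=snapshot('top')
cv2.imwrite('pics/g1.png',np.hstack([cv2.resize(p[190:350,150:310,::-1],(400,400)),cv2.resize(q[150:270,360:480,::-1],(400,400))]))"
```

```text
t 1.925 pos [ 0.5093 -0.1797  0.1495] xhead -64.0 F [-0.46 -0.4   1.11] open 0.601
shift(cur axes) [0.004  0.0143 0.1068] shift(final axes) [0.0049 0.0135 0.1069] turn [-0.0023 -0.0023  0.0033] dist mm 86.2531206276894
```

View pics/g1.png

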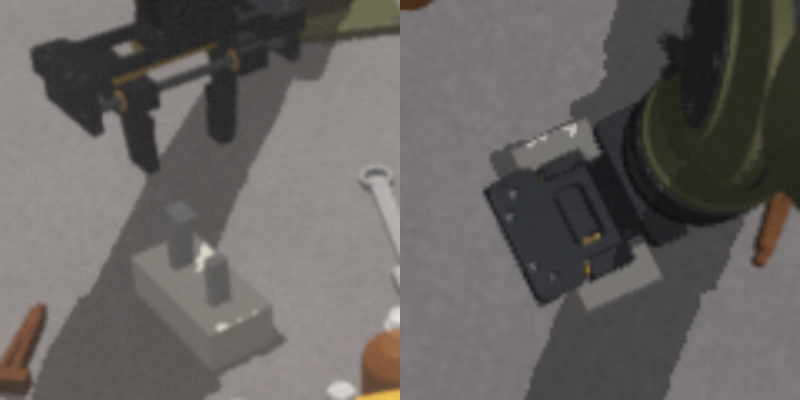

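Fingers straddle the key at crop (180,215) in the scene view, approaching from above. I'll correct the overshoot and go down.

Emit:
{"api": "apply_moves", "payload": {
  "series": [
    {"x":0.0049,"y":0.0135,"z":0,"wx":-0.0023,"wy":-0.0023,"wz":0.0033,"fingers":0.0},
    {"x":0,"y":0,"z":0.03,"wx":0,"wy":0,"wz":0,"fingers":0.0},
    {"x":0,"y":0,"z":0.03,"wx":0,"wy":0,"wz":0,"fingers":0.0},
    {"x":0,"y":0,"z":0,"wx":0,"wy":0,"wz":0,"fingers":0.0},
    {"x":0,"y":0,"z":0,"wx":0,"wy":0,"wz":0,"fingers":0.0}
  ]
}}

```text
clock: 2.65
tool_pos: [0.5008, -0.1958, 0.1061]
eef_rot: [0.842, -0.539, 0.004, 0.0]
contact_force: [0.3, 0.5, 0.8]
opening: 0.502
```

```bash
python3 -c "
from h import *
plan([.5012,-.1879,.064],-64.6)"
```

```text
t 2.65 pos [ 0.5008 -0.1958  0.1061] xhead -65.21 F [0.26 0.48 0.82] open 0.502
shift(cur axes) [-0.0091 -0.0044  0.0526] shift(final axes) [-0.0087 -0.0046  0.0527] turn [-0.0011 -0.0024 -0.0034] dist mm 42.867930199385306
```

Emit:
{"api": "apply_moves", "payload": {
  "series": [
    {"x":-0.0087,"y":-0.0046,"z":0,"wx":-0.0011,"wy":-0.0024,"wz":-0.0034,"fingers":0.0},
    {"x":0,"y":0,"z":0,"wx":0,"wy":0,"wz":0,"fingers":0.0},
    {"x":0,"y":0,"z":0,"wx":0,"wy":0,"wz":0,"fingers":0.0},
    {"x":0,"y":0,"z":0,"wx":0,"wy":0,"wz":0,"fingers":0.0}
  ]
}}

```text
clock: 3.15
tool_pos: [0.5025, -0.1877, 0.1085]
eef_rot: [0.845, -0.534, 0.002, -0.001]
contact_force: [-0.3, -0.2, 0.4]
opening: 0.503
```

```bash
python3 -c "
from h import *
plan([.5012,-.1879,.064],-64.6)
print(get_state()['qd'].round(4))"
```

```text
t 3.15 pos [ 0.5025 -0.1877  0.1085] xhead -64.56 F [-0.25 -0.21  0.38] open 0.503
shift(cur axes) [-0.0006  0.0017  0.0556] shift(final axes) [-0.0005  0.0016  0.0556] turn [-0.0009 -0.0006  0.0002] dist mm 44.50379876752727
[ 0.0012 -0.0029 -0.0006  0.      0.0002  0.0021  0.0011]
```

Emit:
{"api": "apply_moves", "payload": {
  "series": [
    {"x":0,"y":0.0016,"z":0.02,"wx":-0.0009,"wy":-0.0006,"wz":0,"fingers":0.0},
    {"x":0,"y":0,"z":0.02,"wx":0,"wy":0,"wz":0,"fingers":0.0},
    {"x":0,"y":0,"z":0.012,"wx":0,"wy":0,"wz":0,"fingers":0.0},
    {"x":0,"y":0,"z":0,"wx":0,"wy":0,"wz":0,"fingers":0.0},
    {"x":0,"y":0,"z":0,"wx":0,"wy":0,"wz":0,"fingers":0.0},
    {"x":0,"y":0,"z":0,"wx":0,"wy":0,"wz":0,"fingers":0.0}
  ],
  "force": 30
}}

```text
clock: 3.9
tool_pos: [0.5007, -0.1883, 0.0629]
eef_rot: [0.845, -0.534, -0.001, 0.0]
contact_force: [-0.4, -0.2, -0.2]
opening: 0.505
```

```bash
python3 -c "
from h import *
plan([.5012,-.1879,.064],-64.6)"
```

```text
t 3.9 pos [ 0.5007 -0.1883  0.0629] xhead -64.56 F [-0.4  -0.2  -0.21] open 0.505
shift(cur axes) [-0.0001 -0.0008 -0.0014] shift(final axes) [-0.0001 -0.0008 -0.0014] turn [0.0006 0.0004 0.0002] dist mm 1.3040666952225273
```

Emit:
{"api": "apply_moves", "payload": {
  "series": [
    {"x":0,"y":0,"z":0,"wx":0.0006,"wy":0.0004,"wz":0,"fingers":-1},
    {"x":0,"y":0,"z":0,"wx":0,"wy":0,"wz":0,"fingers":-1},
    {"x":0,"y":0,"z":0,"wx":0,"wy":0,"wz":0,"fingers":-1},
    {"x":0,"y":0,"z":0,"wx":0,"wy":0,"wz":0,"fingers":-1},
    {"x":0,"y":0,"z":0,"wx":0,"wy":0,"wz":0,"fingers":-1}
  ],
  "force": 30
}}

```text
clock: 4.53
tool_pos: [0.5012, -0.1885, 0.0637]
eef_rot: [0.845, -0.534, 0.001, -0.0]
contact_force: [0.2, 0.8, -0.1]
opening: 0.18
```

```bash
python3 -c "
from h import *
plan([.5012,-.1879,.064],-64.6);print(get_state()['moment'])"
```

```text
t 4.525 pos [ 0.5012 -0.1885  0.0637] xhead -64.57 F [ 0.18  0.84 -0.08] open 0.18
shift(cur axes) [-0.0007 -0.0003 -0.0003] shift(final axes) [-0.0007 -0.0003 -0.0003] turn [-0.0005 -0.0004  0.0002] dist mm 0.6617430417870196
[ 0.01129883 -0.03063569 -0.01089461]
```

Emit:
{"api": "apply_moves", "payload": {
  "series": [
    {"x":0,"y":0,"z":-0.015,"wx":0,"wy":0,"wz":0,"fingers":-1},
    {"x":0,"y":0,"z":-0.02,"wx":0,"wy":0,"wz":0,"fingers":-1},
    {"x":0,"y":0,"z":-0.03,"wx":0,"wy":0,"wz":0,"fingers":-1},
    {"x":0,"y":0,"z":-0.05,"wx":0,"wy":0,"wz":0,"fingers":-1},
    {"x":0,"y":0,"z":-0.04,"wx":0,"wy":0,"wz":0,"fingers":-1},
    {"x":0,"y":0,"z":-0.01,"wx":0,"wy":0,"wz":0,"fingers":-1}
  ]
}}

```text
clock: 5.28
tool_pos: [0.5005, -0.1884, 0.2039]
eef_rot: [0.845, -0.534, 0.001, -0.0]
contact_force: [-0.2, 0.2, -1.3]
opening: 0.179
```

```bash
python3 -c "
from h import *
plan([.503,.199,.2],-110)"
```

```text
t 5.275 pos [ 0.5005 -0.1884  0.2039] xhead -64.56 F [-0.22  0.22 -1.31] open 0.179
shift(cur axes) [-0.4359 -0.2109  0.0044] shift(final axes) [-0.4561  0.1626  0.0049] turn [-0.0009 -0.0004  0.2525] dist mm 387.39463417618754
```

Emit:
{"api": "apply_moves", "payload": {
  "series": [
    {"x":0,"y":0,"z":0,"wx":0,"wy":0,"wz":0.05,"fingers":-1},
    {"x":0,"y":0,"z":0,"wx":0,"wy":0,"wz":0.05,"fingers":-1},
    {"x":0,"y":0,"z":0,"wx":0,"wy":0,"wz":0.05,"fingers":-1},
    {"x":0,"y":0,"z":0,"wx":0,"wy":0,"wz":0.05,"fingers":-1},
    {"x":0,"y":0,"z":0,"wx":0,"wy":0,"wz":0.05,"fingers":-1},
    {"x":0,"y":0,"z":0,"wx":0,"wy":0,"wz":0,"fingers":-1}
  ]
}}

```text
clock: 6.02
tool_pos: [0.4972, -0.1876, 0.2029]
eef_rot: [-0.567, 0.824, 0.001, -0.001]
contact_force: [0.0, -1.0, -0.4]
opening: 0.176
```

```bash
python3 -c "
from h import *
plan([.503,.199,.2],-110)"
```

```text
t 6.025 pos [ 0.4972 -0.1876  0.2029] xhead -110.93 F [ 0.03 -1.02 -0.39] open 0.176
shift(cur axes) [-0.4539  0.1658  0.0038] shift(final axes) [-0.4566  0.1584  0.0036] turn [ 0.0007 -0.0001 -0.0052] dist mm 386.6233221691985
```

Emit:
{"api": "apply_moves", "payload": {
  "series": [
    {"x":-0.07,"y":0.0243,"z":0,"wx":0,"wy":0,"wz":-0.0052,"fingers":-1},
    {"x":-0.07,"y":0.0243,"z":0,"wx":0,"wy":0,"wz":0,"fingers":-1},
    {"x":-0.07,"y":0.0243,"z":0,"wx":0,"wy":0,"wz":0,"fingers":-1},
    {"x":-0.07,"y":0.0243,"z":0,"wx":0,"wy":0,"wz":0,"fingers":-1},
    {"x":-0.07,"y":0.0243,"z":0,"wx":0,"wy":0,"wz":0,"fingers":-1},
    {"x":-0.03,"y":0.01,"z":0,"wx":0,"wy":0,"wz":0,"fingers":-1},
    {"x":0,"y":0,"z":0,"wx":0,"wy":0,"wz":0,"fingers":-1},
    {"x":0,"y":0,"z":0,"wx":0,"wy":0,"wz":0,"fingers":-1}
  ]
}}

```text
clock: 7.02
tool_pos: [0.501, 0.1406, 0.2]
eef_rot: [-0.582, 0.813, 0.001, -0.002]
contact_force: [-0.0, 0.2, -1.0]
opening: 0.179
```

```bash
python3 -c "
from h import *
plan([.503,.199,.2],-110)"
```

```text
t 7.025 pos [0.501  0.1406 0.2   ] xhead -108.83 F [-0.01  0.24 -1.  ] open 0.179
shift(cur axes) [-0.0699  0.0212 -0.0001] shift(final axes) [-0.0695  0.0226  0.0001] turn [ 0.0011 -0.001   0.0065] dist mm 58.45262608538032
```

Emit:
{"api": "apply_moves", "payload": {
  "series": [
    {"x":-0.035,"y":0.0113,"z":0,"wx":0.001,"wy":-0.001,"wz":0.0065,"fingers":-1},
    {"x":-0.025,"y":0.009,"z":0,"wx":0,"wy":0,"wz":0,"fingers":-1},
    {"x":-0.006,"y":0.002,"z":0,"wx":0,"wy":0,"wz":0,"fingers":-1},
    {"x":0,"y":0,"z":0,"wx":0,"wy":0,"wz":0,"fingers":-1},
    {"x":0,"y":0,"z":0,"wx":0,"wy":0,"wz":0,"fingers":-1},
    {"x":0,"y":0,"z":0,"wx":0,"wy":0,"wz":0,"fingers":-1}
  ]
}}

```text
clock: 7.78
tool_pos: [0.5029, 0.1874, 0.1999]
eef_rot: [-0.569, 0.822, -0.002, -0.002]
contact_force: [-0.2, -0.3, -1.0]
opening: 0.177
```

```bash
python3 -c "
from h import *
plan([.5047,.2003,.175],-110)"
```

```text
t 7.775 pos [0.5029 0.1874 0.1999] xhead -110.64 F [-0.17 -0.26 -0.99] open 0.177
shift(cur axes) [-0.016   0.0036  0.031 ] shift(final axes) [-0.0159  0.0034  0.0312] turn [-0.0003 -0.002  -0.0035] dist mm 28.101760590692635
```

Emit:
{"api": "apply_moves", "payload": {
  "series": [
    {"x":-0.0159,"y":0.0034,"z":0.01,"wx":0,"wy":-0.002,"wz":-0.0035,"fingers":-1},
    {"x":0,"y":0,"z":0.01,"wx":0,"wy":0,"wz":0,"fingers":-1},
    {"x":0,"y":0,"z":0.005,"wx":0,"wy":0,"wz":0,"fingers":-1},
    {"x":0,"y":0,"z":0,"wx":0,"wy":0,"wz":0,"fingers":-1},
    {"x":0,"y":0,"z":0,"wx":0,"wy":0,"wz":0,"fingers":-1}
  ]
}}

```text
clock: 8.4
tool_pos: [0.5047, 0.2006, 0.1779]
eef_rot: [-0.574, 0.819, -0.0, -0.0]
contact_force: [1.2, -0.2, -1.4]
opening: 0.177
```

```bash
python3 -c "
from h import *
plan([.5047,.2003,.175],-110)
p,d=snapshot('scene');np.save('s2.npy',p);plan([.5047,.2003,.175],-110)
cv2.imwrite('pics/k1.png',cv2.resize(p[165:285,340:460,::-1],(600,600),interpolation=cv2.INTER_CUBIC))"
```

```text
t 8.4 pos [0.5047 0.2006 0.1779] xhead -109.99 F [ 1.19 -0.23 -1.36] open 0.177
shift(cur axes) [ 0.0003 -0.0001  0.0036] shift(final axes) [ 0.0003 -0.0001  0.0036] turn [-0.     -0.0002  0.0001] dist mm 2.8834527698893724
t 8.45 pos [0.5047 0.2006 0.1779] xhead -109.99 F [-0.19 -0.36 -1.08] open 0.181
shift(cur axes) [ 0.0003 -0.0001  0.0036] shift(final axes) [ 0.0003 -0.0001  0.0036] turn [-0.     -0.0001  0.0001] dist mm 2.92532714581056
```

View pics/k1.png

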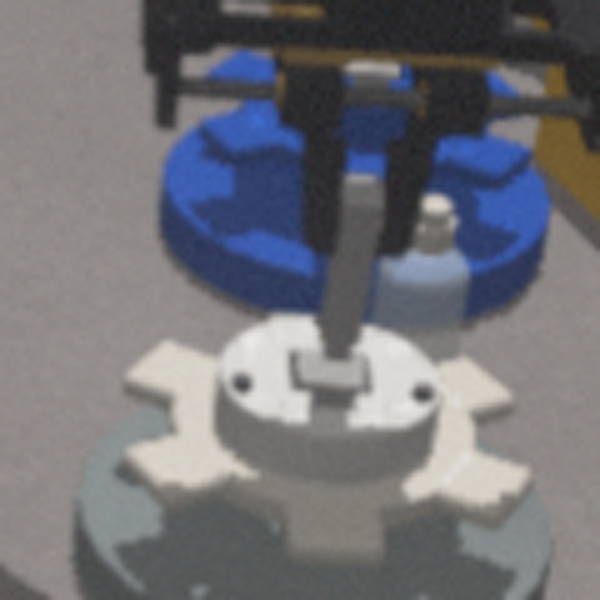

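```bash
cat > exp.py <<'E'
from h import *
def pts(tcp,head,off,zb):
    # key frame: x heading, tcp at +off along key x
    c,s=np.cos(np.radians(head)),np.sin(np.radians(head)); o=np.array([tcp[0]-off*c,tcp[1]-off*s,0])
    f=lambda x,y,z:o+np.array([x*c-y*s,x*s+y*c,zb+z])
    return f
E
python3 - <<'E'
from exp import *
f=pts([.5047,.2006],-20,.0018,.1779-.058)
C=lambda P:((proj("scene",P)-[340,165]+.5)*5-.5).round(1).tolist()
for nm,L in(("bottom straight corners",[(-.006,.0055,0),(-.006,-.0055,0),(.0005,.0055,0),(.0005,-.0055,0)]),("8mm up taper",[(.004,.008,.008),(.004,-.008,.008)]),("under head front",[(.010,.008,.075),(.010,-.008,.075)]),("nose",[(.02,.008,.075),(.02,-.008,.075),(.02,.008,.087),(.02,-.008,.087)])):
    print(nm,C([f(*l) for l in L]))
g=pts([.5021,.2012],-20,0,.1)
print("slot",C([g(-.006,.0095,0),g(-.006,-.0095,0),g(.006,.0095,0),g(.006,-.0095,0)]))
g=pts([.4833,.2080],-20,0,.104)
print("shaft",C([g(a*.014,b*.014,0) for a,b in((1,1),(1,-1),(-1,1),(-1,-1))]))
g=pts([.4833,.2080],-20,0,.1)
print("hub l/r/f",C([g(.048*np.cos(a),.048*np.sin(a),0) for a in np.radians([0,90,180,270])]))
p=np.load("s2.npy"); 
u=cv2.cvtColor(p,cv2.COLOR_RGB2GRAY)
print(u[226:252,396:420])
E
```

```text
bottom straight corners [[349.6, 352.9], [323.4, 351.2], [350.6, 361.1], [324.2, 359.5]]
8mm up taper [[359.4, 349.9], [320.7, 347.5]]
under head front [[380.4, 216.8], [340.1, 214.5]]
nose [[382.1, 229.1], [341.5, 226.7], [385.9, 202.7], [345.1, 200.3]]
slot [[352.7, 391.7], [307.9, 388.8], [354.5, 407.2], [309.2, 404.3]]
shaft [[364.4, 384.6], [298.2, 380.3], [360.2, 349.6], [295.3, 345.5]]
hub l/r/f [[334.7, 434.9], [441.0, 379.8], [322.6, 314.7], [216.7, 365.4]]
[[ 69  69  66  65  64  62  59  62  75  86  88  86  88  89  88  88  82  75
   79  91  96  94  97  97]
 [119 115 114 109 100  97  88  78  82  88  87  91  88  88  87  85  84  73
   83  94  95  97  94  94]
 [184 183 183 179 181 178 150 102  89  89  86  90  89  90  85  89  81  78
   87  96  97  97  98  96]
 [213 212 213 214 213 212 178 110  89  86  89  88  86  88  88  91  98 101
  102 103 101  95  99 100]
 [218 215 218 218 221 221 208 156 100  90  88  90  86  86  87 102 145 178
  173 151 124 112 108 103]
 [221 217 217 218 221 221 217 185 115  89  90  87  88  89  88 109 166 211
  207 195 185 176 152 128]
 [223 220 218 219 218 2
[... 1297 characters left out ...]
13 219 218 217 191 130  97  93  92  91  94  93  97 131 186 215 217
  219 220 218 215 216 217]
 [208 215 218 218 216 189 130 113 114 110 107 105 107 114 148 186 216 219
  220 221 216 211 219 223]
 [212 214 216 220 219 188 135 126 127 127 127 125 128 156 186 201 217 218
  219 220 218 214 218 220]
 [192 212 214 217 218 190 139 134 131 133 133 131 134 169 204 211 218 222
  225 225 220 214 214 213]
 [155 177 177 180 181 164 133 132 131 132 130 133 134 169 204 213 215 213
  210 219 215 212 210 212]
 [122 130 133 135 135 134 132 129 130 132 129 134 134 153 173 178 176 164
  161 177 177 174 175 173]
 [111 117 118 121 123 123 129 130 129 131 131 131 129 134 137 135 136 133
  131 131 131 128 124 123]]
```

The view agrees with my projection: key tip at crop (336,357), slot centre at (332,398). The key should shift about 1 mm toward image right. Then I'll go down gently.

Emit:
{"api": "apply_moves", "payload": {
  "series": [
    {"x":-0.001,"y":0,"z":0.006,"wx":0,"wy":0,"wz":0,"fingers":-1},
    {"x":0,"y":0,"z":0.008,"wx":0,"wy":0,"wz":0,"fingers":-1},
    {"x":0,"y":0,"z":0.008,"wx":0,"wy":0,"wz":0,"fingers":-1},
    {"x":0,"y":0,"z":0,"wx":0,"wy":0,"wz":0,"fingers":-1}
  ]
}}

```text
clock: 8.95
tool_pos: [0.5051, 0.2013, 0.1592]
eef_rot: [-0.574, 0.819, -0.0, -0.0]
contact_force: [0.5, 0.3, -0.8]
opening: 0.18
```

```bash
python3 -c "
from h import *
plan([.5050,.2012,.145],-110)"
```

```text
t 8.95 pos [0.5051 0.2013 0.1592] xhead -110.0 F [ 0.5   0.32 -0.8 ] open 0.18
shift(cur axes) [0.0001 0.0001 0.0178] shift(final axes) [0.0001 0.     0.0178] turn [-0.0001 -0.0001  0.    ] dist mm 14.201722596682938
```

Now the tip goes into the mouth, in 3 mm steps.

Emit:
{"api": "apply_moves", "payload": {
  "series": [
    {"x":0,"y":0,"z":0.004,"wx":0,"wy":0,"wz":0,"fingers":-1},
    {"x":0,"y":0,"z":0.004,"wx":0,"wy":0,"wz":0,"fingers":-1},
    {"x":0,"y":0,"z":0.003,"wx":0,"wy":0,"wz":0,"fingers":-1},
    {"x":0,"y":0,"z":0,"wx":0,"wy":0,"wz":0,"fingers":-1}
  ]
}}

```text
clock: 9.45
tool_pos: [0.5053, 0.2013, 0.1499]
eef_rot: [-0.574, 0.819, -0.0, 0.0]
contact_force: [0.1, 1.0, -1.2]
opening: 0.176
```

```bash
python3 -c "
from h import *
plan([.5050,.2012,.145],-110)"
```

```text
t 9.45 pos [0.5053 0.2013 0.1499] xhead -110.0 F [ 0.1   1.02 -1.16] open 0.176
shift(cur axes) [0.0002 0.0003 0.0061] shift(final axes) [0.0002 0.0003 0.0061] turn [-0.0002 -0.      0.    ] dist mm 4.886936680827582
```

Emit:
{"api": "apply_moves", "payload": {
  "series": [
    {"x":0,"y":0,"z":0.004,"wx":0,"wy":0,"wz":0,"fingers":-1},
    {"x":0,"y":0,"z":0.004,"wx":0,"wy":0,"wz":0,"fingers":-1},
    {"x":0,"y":0,"z":0.003,"wx":0,"wy":0,"wz":0,"fingers":-1},
    {"x":0,"y":0,"z":0,"wx":0,"wy":0,"wz":0,"fingers":-1}
  ]
}}

```text
clock: 9.95
tool_pos: [0.5053, 0.2013, 0.1405]
eef_rot: [-0.574, 0.819, -0.0, 0.0]
contact_force: [0.0, 0.5, -1.2]
opening: 0.173
```

```bash
python3 -c "
from h import *
plan([.5050,.2012,.145],-110)
p,d=snapshot('scene');np.save('s3.npy',p)
cv2.imwrite('pics/k2.png',cv2.resize(p[175:275,350:450,::-1],(600,600),interpolation=cv2.INTER_CUBIC))"
```

```text
t 9.95 pos [0.5053 0.2013 0.1405] xhead -110.0 F [ 0.02  0.48 -1.23] open 0.173
shift(cur axes) [ 0.0003  0.0004 -0.0056] shift(final axes) [ 0.0003  0.0004 -0.0056] turn [-0.0002  0.     -0.    ] dist mm 4.481675376967339
```

View pics/k2.png

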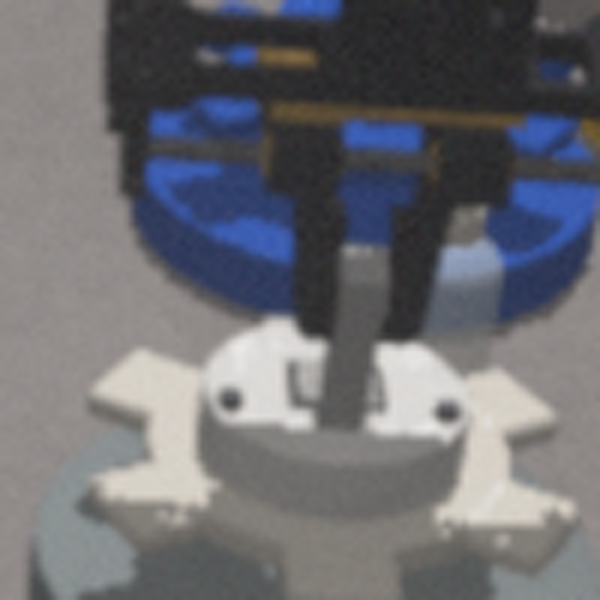

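The key stands in the slot, visible at crop (345,420), about 17 mm deep with no load. Continuing down.

Emit:
{"api": "apply_moves", "payload": {
  "series": [
    {"x":0,"y":0,"z":0.003,"wx":0,"wy":0,"wz":0,"fingers":-1},
    {"x":0,"y":0,"z":0.003,"wx":0,"wy":0,"wz":0,"fingers":-1},
    {"x":0,"y":0,"z":0.003,"wx":0,"wy":0,"wz":0,"fingers":-1},
    {"x":0,"y":0,"z":0,"wx":0,"wy":0,"wz":0,"fingers":-1}
  ]
}}

```text
clock: 10.5
tool_pos: [0.5055, 0.2014, 0.133]
eef_rot: [-0.574, 0.819, -0.0, 0.0]
contact_force: [-0.6, 0.7, -1.4]
opening: 0.175
```

Emit:
{"api": "apply_moves", "payload": {
  "series": [
    {"x":0,"y":0,"z":0.003,"wx":0,"wy":0,"wz":0,"fingers":-1},
    {"x":0,"y":0,"z":0.003,"wx":0,"wy":0,"wz":0,"fingers":-1},
    {"x":0,"y":0,"z":0.003,"wx":0,"wy":0,"wz":0,"fingers":-1},
    {"x":0,"y":0,"z":0,"wx":0,"wy":0,"wz":0,"fingers":-1}
  ]
}}

```text
clock: 11.0
tool_pos: [0.5052, 0.2015, 0.1253]
eef_rot: [-0.574, 0.819, -0.0, 0.0]
contact_force: [-0.3, 0.1, -1.1]
opening: 0.178
```

Emit:
{"api": "apply_moves", "payload": {
  "series": [
    {"x":0,"y":0,"z":0.003,"wx":0,"wy":0,"wz":0,"fingers":-1},
    {"x":0,"y":0,"z":0.003,"wx":0,"wy":0,"wz":0,"fingers":-1},
    {"x":0,"y":0,"z":0.003,"wx":0,"wy":0,"wz":0,"fingers":-1},
    {"x":0,"y":0,"z":0,"wx":0,"wy":0,"wz":0,"fingers":-1}
  ]
}}

```text
clock: 11.5
tool_pos: [0.505, 0.2021, 0.1184]
eef_rot: [-0.574, 0.819, 0.0, 0.001]
contact_force: [-0.9, 0.7, -1.8]
opening: 0.178
```

Emit:
{"api": "apply_moves", "payload": {
  "series": [
    {"x":0,"y":0,"z":0.0025,"wx":0,"wy":0,"wz":0,"fingers":-1},
    {"x":0,"y":0,"z":0.0025,"wx":0,"wy":0,"wz":0,"fingers":-1},
    {"x":0,"y":0,"z":0,"wx":0,"wy":0,"wz":0,"fingers":-1}
  ]
}}

```text
clock: 11.88
tool_pos: [0.5051, 0.2026, 0.1147]
eef_rot: [-0.574, 0.819, 0.0, 0.001]
contact_force: [-1.5, 0.5, 1.5]
opening: 0.182
```

```bash
python3 -c "
from h import *
plan([.5050,.2012,.115],-110)"
```

```text
t 11.875 pos [0.5051 0.2026 0.1147] xhead -109.92 F [-1.5   0.5   1.53] open 0.182
shift(cur axes) [ 0.0016 -0.0004 -0.0004] shift(final axes) [ 0.0016 -0.0004 -0.0004] turn [-0.0002  0.0006  0.0004] dist mm 1.4004471453397764
```

Rubbing begins at about 44 mm, so I'll let go, rise and look.

Emit:
{"api": "apply_moves", "payload": {
  "series": [
    {"x":0,"y":0,"z":0,"wx":0,"wy":0,"wz":0,"fingers":-0.2},
    {"x":0,"y":0,"z":0,"wx":0,"wy":0,"wz":0,"fingers":-0.2},
    {"x":0,"y":0,"z":0,"wx":0,"wy":0,"wz":0,"fingers":-0.2},
    {"x":0,"y":0,"z":-0.02,"wx":0,"wy":0,"wz":0,"fingers":-0.2},
    {"x":0,"y":0,"z":-0.03,"wx":0,"wy":0,"wz":0,"fingers":-0.2},
    {"x":0,"y":0,"z":-0.03,"wx":0,"wy":0,"wz":0,"fingers":-0.2},
    {"x":0,"y":0,"z":0,"wx":0,"wy":0,"wz":0,"fingers":-1},
    {"x":0,"y":0,"z":0,"wx":0,"wy":0,"wz":0,"fingers":-1}
  ]
}}

```text
clock: 12.88
tool_pos: [0.5064, 0.2017, 0.1827]
eef_rot: [-0.573, 0.819, -0.001, 0.002]
contact_force: [-0.2, -1.3, 0.2]
opening: 0.2
```

```bash
python3 -c "
from h import *
plan([.5035,.2005,.165],-110)
p,d=snapshot('scene');np.save('s4.npy',p)
P=cloud('scene',d);Z=P[...,2];m=np.zeros(Z.shape,bool);m[205:250,385:430]=1
m&=(Z>.125)&(Z<.16)&(abs(P[...,0]-.505)<.04);print(m.sum(),np.percentile(Z[m],[5,50,90,97]),P[m].mean(0))
cv2.imwrite('pics/k3.png',cv2.resize(p[175:275,350:450,::-1],(600,600),interpolation=cv2.INTER_CUBIC))"
```

```text
t 12.875 pos [0.5064 0.2017 0.1827] xhead -110.01 F [-0.2  -1.25  0.19] open 0.2
shift(cur axes) [0.0027 0.003  0.0221] shift(final axes) [0.0026 0.0029 0.0221] turn [-0.0011  0.001  -0.0001] dist mm 17.988050376555577
100 [0.12819511 0.13938755 0.1413471  0.14187013] [0.51438343 0.19884963 0.13707977]
```

View pics/k3.png

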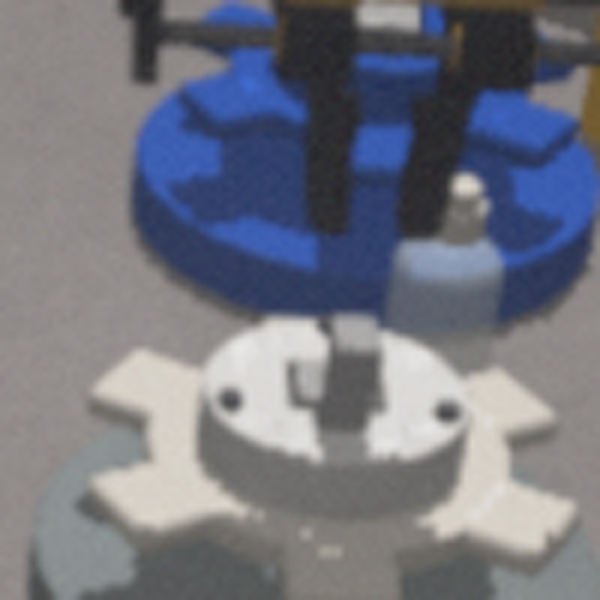

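The key stands upright in the slot, head top at crop (355,330), about 41 mm above the hub. I'll shut the fingers and come down onto the head.

Emit:
{"api": "apply_moves", "payload": {
  "series": [
    {"x":0.0026,"y":0.0029,"z":0,"wx":-0.0011,"wy":0.001,"wz":0,"fingers":-1},
    {"x":0,"y":0,"z":0.012,"wx":0,"wy":0,"wz":0,"fingers":-1},
    {"x":0,"y":0,"z":0.012,"wx":0,"wy":0,"wz":0,"fingers":-1},
    {"x":0,"y":0,"z":0.01,"wx":0,"wy":0,"wz":0,"fingers":-1},
    {"x":0,"y":0,"z":0,"wx":0,"wy":0,"wz":0,"fingers":-1},
    {"x":0,"y":0,"z":0,"wx":0,"wy":0,"wz":0,"fingers":-1}
  ]
}}

```text
clock: 13.68
tool_pos: [0.5017, 0.1997, 0.1508]
eef_rot: [-0.573, 0.819, 0.0, -0.003]
contact_force: [-0.8, 0.5, -0.4]
opening: 0.008
```

```bash
python3 -c "
from h import *
plan([.5035,.2010,.1415],-110)"
```

```text
t 13.675 pos [0.5017 0.1997 0.1508] xhead -110.02 F [-0.81  0.54 -0.42] open 0.008
shift(cur axes) [-0.0024 -0.0016  0.0116] shift(final axes) [-0.0023 -0.0015  0.0117] turn [ 0.0013 -0.0014 -0.0001] dist mm 9.590720267889703
```

Emit:
{"api": "apply_moves", "payload": {
  "series": [
    {"x":-0.0014,"y":-0.001,"z":0.003,"wx":0.0008,"wy":-0.0008,"wz":0,"fingers":-1},
    {"x":0,"y":0,"z":0.003,"wx":0,"wy":0,"wz":0,"fingers":-1},
    {"x":0,"y":0,"z":0.002,"wx":0,"wy":0,"wz":0,"fingers":-1},
    {"x":0,"y":0,"z":0.001,"wx":0,"wy":0,"wz":0,"fingers":-1}
  ]
}}

```text
clock: 14.18
tool_pos: [0.5034, 0.2007, 0.1438]
eef_rot: [-0.573, 0.819, -0.0, -0.0]
contact_force: [0.7, 0.2, -0.3]
opening: 0.004
```

```bash
python3 -c "
from h import *
plan([.5035,.2010,.1415],-110)"
```

```text
t 14.175 pos [0.5034 0.2007 0.1438] xhead -110.02 F [ 0.75  0.22 -0.28] open 0.004
shift(cur axes) [-0.0003 -0.      0.0029] shift(final axes) [-0.0003 -0.      0.0029] turn [ 0.0001 -0.0002 -0.0001] dist mm 2.3237055680352845
```

Emit:
{"api": "apply_moves", "payload": {
  "series": [
    {"x":0,"y":0,"z":0.0012,"wx":0,"wy":0,"wz":0,"fingers":-1},
    {"x":0,"y":0,"z":0.0012,"wx":0,"wy":0,"wz":0,"fingers":-1},
    {"x":0,"y":0,"z":0.0012,"wx":0,"wy":0,"wz":0,"fingers":-1}
  ]
}}

```text
clock: 14.55
tool_pos: [0.5035, 0.2007, 0.1409]
eef_rot: [-0.573, 0.819, -0.0, -0.0]
contact_force: [0.1, -0.1, 0.4]
opening: 0.008
```

Emit:
{"api": "apply_moves", "payload": {
  "series": [
    {"x":0,"y":0,"z":0.0012,"wx":0,"wy":0,"wz":0,"fingers":-1}
  ]
}}

```text
clock: 14.68
tool_pos: [0.5037, 0.2009, 0.1402]
eef_rot: [-0.573, 0.819, -0.0, 0.0]
contact_force: [-0.2, 0.3, 6.0]
opening: 0.004
```

Emit:
{"api": "apply_moves", "payload": {
  "series": [
    {"x":0,"y":0,"z":0.0012,"wx":0,"wy":0,"wz":0,"fingers":-1}
  ]
}}

```text
clock: 14.8
tool_pos: [0.5038, 0.2011, 0.1397]
eef_rot: [-0.573, 0.819, 0.0, 0.0]
contact_force: [-1.8, 0.4, 6.0]
opening: 0.009
```

Emit:
{"api": "apply_moves", "payload": {
  "series": [
    {"x":0,"y":0,"z":0.0013,"wx":0,"wy":0,"wz":0,"fingers":-1}
  ]
}}

```text
clock: 14.92
tool_pos: [0.5038, 0.2011, 0.1392]
eef_rot: [-0.573, 0.819, 0.0, 0.001]
contact_force: [-2.2, -1.4, 6.4]
opening: 0.007
```

Emit:
{"api": "apply_moves", "payload": {
  "series": [
    {"x":0,"y":0,"z":0.0013,"wx":0,"wy":0,"wz":0,"fingers":-1}
  ]
}}

```text
clock: 15.05
tool_pos: [0.5038, 0.2011, 0.1387]
eef_rot: [-0.573, 0.819, 0.0, 0.001]
contact_force: [-1.2, 0.0, 6.3]
opening: 0.005
```

Emit:
{"api": "apply_moves", "payload": {
  "series": [
    {"x":0,"y":0,"z":0.0013,"wx":0,"wy":0,"wz":0,"fingers":-1}
  ]
}}

```text
clock: 15.18
tool_pos: [0.5038, 0.2011, 0.1382]
eef_rot: [-0.573, 0.819, 0.0, 0.001]
contact_force: [-1.4, -0.6, 5.7]
opening: 0.003
```

Emit:
{"api": "apply_moves", "payload": {
  "series": [
    {"x":0,"y":0,"z":0.0013,"wx":0,"wy":0,"wz":0,"fingers":-1}
  ]
}}

```text
clock: 15.3
tool_pos: [0.5038, 0.2011, 0.1377]
eef_rot: [-0.573, 0.819, 0.0, 0.001]
contact_force: [-1.5, -1.0, 6.5]
opening: 0.004
```

Emit:
{"api": "apply_moves", "payload": {
  "series": [
    {"x":0,"y":0,"z":0.0013,"wx":0,"wy":0,"wz":0,"fingers":-1},
    {"x":0,"y":0,"z":0.0013,"wx":0,"wy":0,"wz":0,"fingers":-1},
    {"x":0,"y":0,"z":0.0013,"wx":0,"wy":0,"wz":0,"fingers":-1},
    {"x":0,"y":0,"z":0.0013,"wx":0,"wy":0,"wz":0,"fingers":-1}
  ]
}}

```text
clock: 15.8
tool_pos: [0.5038, 0.2011, 0.1357]
eef_rot: [-0.573, 0.819, 0.0, 0.002]
contact_force: [-0.9, -0.1, 6.3]
opening: 0.008
```

Emit:
{"api": "apply_moves", "payload": {
  "series": [
    {"x":0,"y":0,"z":0.0013,"wx":0,"wy":0,"wz":0,"fingers":-1},
    {"x":0,"y":0,"z":0.0013,"wx":0,"wy":0,"wz":0,"fingers":-1},
    {"x":0,"y":0,"z":0.0013,"wx":0,"wy":0,"wz":0,"fingers":-1},
    {"x":0,"y":0,"z":0.0013,"wx":0,"wy":0,"wz":0,"fingers":-1}
  ]
}}

```text
clock: 16.3
tool_pos: [0.5037, 0.2011, 0.1337]
eef_rot: [-0.573, 0.819, 0.0, 0.002]
contact_force: [-1.4, -0.3, 6.4]
opening: 0.005
```

Emit:
{"api": "apply_moves", "payload": {
  "series": [
    {"x":0,"y":0,"z":0.0013,"wx":0,"wy":0,"wz":0,"fingers":-1},
    {"x":0,"y":0,"z":0.0013,"wx":0,"wy":0,"wz":0,"fingers":-1},
    {"x":0,"y":0,"z":0.0013,"wx":0,"wy":0,"wz":0,"fingers":-1},
    {"x":0,"y":0,"z":0.0013,"wx":0,"wy":0,"wz":0,"fingers":-1}
  ]
}}

```text
clock: 16.8
tool_pos: [0.5037, 0.201, 0.1317]
eef_rot: [-0.573, 0.82, 0.001, 0.003]
contact_force: [-1.3, -0.5, 6.0]
opening: 0.003
```

Emit:
{"api": "apply_moves", "payload": {
  "series": [
    {"x":0,"y":0,"z":0.0013,"wx":0,"wy":0,"wz":0,"fingers":-1},
    {"x":0,"y":0,"z":0.0013,"wx":0,"wy":0,"wz":0,"fingers":-1},
    {"x":0,"y":0,"z":0.0013,"wx":0,"wy":0,"wz":0,"fingers":-1},
    {"x":0,"y":0,"z":0.0013,"wx":0,"wy":0,"wz":0,"fingers":-1}
  ]
}}

```text
clock: 17.3
tool_pos: [0.5037, 0.201, 0.1297]
eef_rot: [-0.573, 0.82, 0.001, 0.003]
contact_force: [-2.0, 0.2, 6.4]
opening: 0.011
```

Emit:
{"api": "apply_moves", "payload": {
  "series": [
    {"x":0,"y":0,"z":0.0013,"wx":0,"wy":0,"wz":0,"fingers":-1},
    {"x":0,"y":0,"z":0.0013,"wx":0,"wy":0,"wz":0,"fingers":-1},
    {"x":0,"y":0,"z":0.0013,"wx":0,"wy":0,"wz":0,"fingers":-1},
    {"x":0,"y":0,"z":0.0013,"wx":0,"wy":0,"wz":0,"fingers":-1}
  ]
}}

```text
clock: 17.8
tool_pos: [0.5037, 0.201, 0.1284]
eef_rot: [-0.573, 0.82, 0.001, 0.004]
contact_force: [-1.8, -0.8, 10.2]
opening: 0.005
```

Emit:
{"api": "apply_moves", "payload": {
  "series": [
    {"x":0,"y":0,"z":0.0013,"wx":0,"wy":0,"wz":0,"fingers":-1},
    {"x":0,"y":0,"z":0.0013,"wx":0,"wy":0,"wz":0,"fingers":-1},
    {"x":0,"y":0,"z":0.0013,"wx":0,"wy":0,"wz":0,"fingers":-1},
    {"x":0,"y":0,"z":0.0013,"wx":0,"wy":0,"wz":0,"fingers":-1}
  ]
}}

```text
clock: 18.3
tool_pos: [0.5037, 0.201, 0.1284]
eef_rot: [-0.573, 0.82, 0.001, 0.005]
contact_force: [-1.6, -0.3, 10.8]
opening: 0.007
```

It has turned firm at about 58 mm. Raising the push in stages.

Emit:
{"api": "apply_moves", "payload": {
  "series": [
    {"x":0,"y":0,"z":0.0017,"wx":0,"wy":0,"wz":0,"fingers":-1},
    {"x":0,"y":0,"z":0.0017,"wx":0,"wy":0,"wz":0,"fingers":-1},
    {"x":0,"y":0,"z":0.0017,"wx":0,"wy":0,"wz":0,"fingers":-1}
  ]
}}

```text
clock: 18.68
tool_pos: [0.5037, 0.201, 0.1279]
eef_rot: [-0.572, 0.82, 0.001, 0.006]
contact_force: [-3.7, -0.2, 12.5]
opening: 0.008
```

Emit:
{"api": "apply_moves", "payload": {
  "series": [
    {"x":0,"y":0,"z":0.002,"wx":0,"wy":0,"wz":0,"fingers":-1},
    {"x":0,"y":0,"z":0.002,"wx":0,"wy":0,"wz":0,"fingers":-1},
    {"x":0,"y":0,"z":0.002,"wx":0,"wy":0,"wz":0,"fingers":-1},
    {"x":0,"y":0,"z":0.002,"wx":0,"wy":0,"wz":0,"fingers":-1}
  ]
}}

```text
clock: 19.18
tool_pos: [0.5037, 0.201, 0.1274]
eef_rot: [-0.572, 0.82, 0.002, 0.008]
contact_force: [-4.5, -0.3, 15.9]
opening: 0.006
```

```bash
python3 -c "
from h import *
plan([.5037,.2010,.1274],-110)"
```

```text
t 19.175 pos [0.5037 0.201  0.1274] xhead -110.18 F [-4.48 -0.28 15.92] open 0.006
shift(cur axes) [-0.      0.0001  0.    ] shift(final axes) [-0.      0.0001  0.    ] turn [-0.0019  0.0047 -0.001 ] dist mm 0.07101308391313195
```

Emit:
{"api": "apply_moves", "payload": {
  "series": [
    {"x":0,"y":0,"z":0.0022,"wx":-0.0004,"wy":0.001,"wz":0,"fingers":-1},
    {"x":0,"y":0,"z":0.0022,"wx":-0.0004,"wy":0.001,"wz":0,"fingers":-1}
  ]
}}

```text
clock: 19.42
tool_pos: [0.5038, 0.201, 0.1273]
eef_rot: [-0.572, 0.82, 0.001, 0.005]
contact_force: [-2.4, -1.1, 16.3]
opening: 0.001
```

Emit:
{"api": "apply_moves", "payload": {
  "series": [
    {"x":0,"y":0,"z":0.0023,"wx":-0.0004,"wy":0.001,"wz":0,"fingers":-1},
    {"x":0,"y":0,"z":0.0023,"wx":-0.0004,"wy":0.001,"wz":0,"fingers":-1}
  ]
}}

```text
clock: 19.68
tool_pos: [0.5038, 0.201, 0.1272]
eef_rot: [-0.572, 0.82, 0.001, 0.003]
contact_force: [-4.2, -2.0, 17.8]
opening: -0.001
```

Emit:
{"api": "apply_moves", "payload": {
  "series": [
    {"x":0,"y":0,"z":0.0025,"wx":-0.0002,"wy":0.0005,"wz":0,"fingers":-1},
    {"x":0,"y":0,"z":0.0025,"wx":-0.0002,"wy":0.0005,"wz":0,"fingers":-1},
    {"x":0,"y":0,"z":0.0025,"wx":-0.0002,"wy":0.0005,"wz":0,"fingers":-1}
  ]
}}

```text
clock: 20.05
tool_pos: [0.5038, 0.201, 0.127]
eef_rot: [-0.572, 0.82, 0.001, 0.002]
contact_force: [-4.1, -1.3, 20.6]
opening: 0.005
```

That's 20.6 N, inside the 17–22 N band. Backing off straight up.

Emit:
{"api": "apply_moves", "payload": {
  "series": [
    {"x":0,"y":0,"z":-0.003,"wx":0,"wy":0,"wz":0,"fingers":-1},
    {"x":0,"y":0,"z":-0.01,"wx":0,"wy":0,"wz":0,"fingers":-1},
    {"x":0,"y":0,"z":-0.03,"wx":0,"wy":0,"wz":0,"fingers":-1},
    {"x":0,"y":0,"z":-0.05,"wx":0,"wy":0,"wz":0,"fingers":-1},
    {"x":0,"y":0,"z":-0.03,"wx":0,"wy":0,"wz":0,"fingers":-1},
    {"x":0,"y":0,"z":0,"wx":0,"wy":0,"wz":0,"fingers":-1},
    {"x":0,"y":0,"z":0,"wx":0,"wy":0,"wz":0,"fingers":-1}
  ]
}}

```text
clock: 20.92
tool_pos: [0.503, 0.2004, 0.228]
eef_rot: [-0.572, 0.82, 0.001, 0.001]
contact_force: [-0.4, 0.0, -1.2]
opening: 0.007
```

```bash
python3 -c "
from h import *
plan([.5037,.2010,.1274],-110)
p,d=snapshot('scene')
P=cloud('scene',d);Z=P[...,2];m=np.zeros(Z.shape,bool);m[205:250,385:430]=1
m&=(Z>.115)&(Z<.15)&(abs(P[...,0]-.505)<.04);print(m.sum(),np.percentile(Z[m],[50,90,97]))
cv2.imwrite('pics/end.png',np.hstack([cv2.resize(p[190:270,360:440,::-1],(400,400),interpolation=cv2.INTER_CUBIC),cv2.resize(p[200:400,200:400,::-1],(400,400))]))"
```

```text
t 20.925 pos [0.503  0.2004 0.228 ] xhead -110.25 F [-0.37  0.03 -1.19] open 0.007
shift(cur axes) [-0.0007 -0.0005  0.1258] shift(final axes) [-0.001  -0.0006  0.1258] turn [-0.      0.0007 -0.0014] dist mm 100.62485086825183
91 [0.12560645 0.12801491 0.12847648]
```

View pics/end.png

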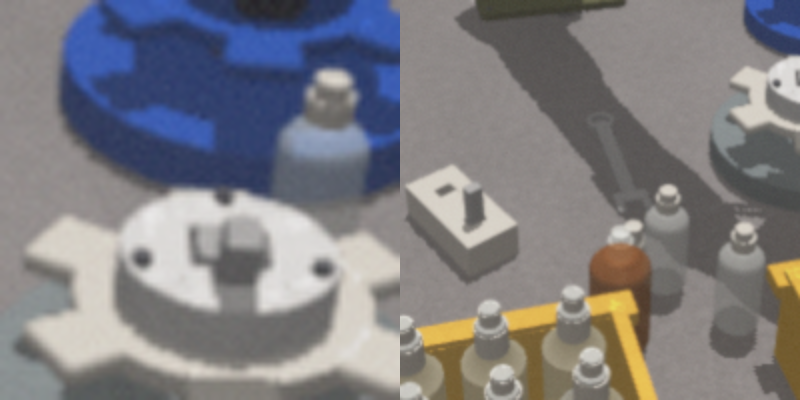

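The key stands in the keyway, nose outwards, at crop (245,245). The plain key is in its pocket at crop (473,203) and the bottles are standing. Handing in.

```bash
python3 -c "
from plant import *
print(finish_job())"
```

```text
the job is handed in; nothing more can be done
None
```

The gib key is wedged in the keyway, nose outwards, and the job is handed in; the hand-in reports no verdict.

- **Insertion:** I gripped the key by its parallel sides, turned it to the keyway and lowered it. It began to rub at about 44 mm deep. I let go and pressed on the head with shut fingers. It slid at about 6 N and turned firm at about 58 mm deep. I raised the push in steps to a last reading of 20.6 N, where 17–22 N was wanted.
- **Last checks:** After I backed off, the key stayed upright with its top about 27–28 mm above the hub, where the limit is 58 mm. The plain key was in its pocket and every bottle in view was standing. The robot was clear at 20.9 s, well inside the 51 s limit.
- **Not checked or not quite clean:**
  - The force still held between key and hub cannot be read directly; I infer it from the push.
  - The wrist force reading drifts by about 1 N, so the true last push may have been nearer 21–22 N.
  - During the last pressing there was a side force of about 4 N, and the tool tilted by up to about 1°, which I then mostly corrected.

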